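# Size the plug pin in the hole gauge plate

### The job

Take the plug pin that stands alone in the blue block and size it in the steel gauge plate: push it gently through the holes one after another from the largest downwards, fully home each time, until a hole refuses it, then leave it let go, standing fully home in the hole before, the smallest that it passes. The hole that refuses it is only to be felt, touched lightly at its mouth with the pin's foot and never forced; do not drop the pin, and leave the two pins in the white rack and everything else where they are.

Things in the scene. Friction and masses are not known exactly. Their poses are not given: they have to be found in the camera images.
- pin_a_grip (a point): centre of the handle of one of 3 plug pins, alike but for the shank (z up its axis). Orange handle 26 mm across, 54 tall; steel shank 35 mm long, chamfered foot. Shoulder under the handle 27 mm below this point, foot 62 below, top 27 above. Shanks are 16, 13 and 10 mm thick: which pin has which is not told, the racked shank is hidden. 0.12 kg. Which pin stands in the blue block varies
- pin_b_grip (a point): centre of the handle of one of 3 plug pins, alike but for the shank (z up its axis). Orange handle 26 mm across, 54 tall; steel shank 35 mm long, chamfered foot. Shoulder under the handle 27 mm below this point, foot 62 below, top 27 above. Shanks are 16, 13 and 10 mm thick: which pin has which is not told, the racked shank is hidden. 0.12 kg. Which pin stands in the blue block varies
- pin_c_grip (a point): centre of the handle of one of 3 plug pins, alike but for the shank (z up its axis). Orange handle 26 mm across, 54 tall; steel shank 35 mm long, chamfered foot. Shoulder under the handle 27 mm below this point, foot 62 below, top 27 above. Shanks are 16, 13 and 10 mm thick: which pin has which is not told, the racked shank is hidden. 0.12 kg. Which pin stands in the blue block varies
- gauge_plate: steel plate 176 mm (its y) x 56 (x) x 10 thick, top face 50 mm above the bench, open below the holes. It floats on springs on two dark end feet: gives 2.5 N per mm straight down, 8 mm at most. Origin on the bench under its centre, z up. Four holes in a row along y, 36 mm apart; yellow stripe at the largest hole's end. A push of over 30 N spoils it
- hole_17 (a point): centre of the mouth, on the top face of the gauge plate, of its largest hole, a round through hole 17 mm in diameter, next to the yellow stripe; every pin passes it (z up). A pin passes a hole with 1 mm or more to spare, or else is 2 mm or more too thick for it
- hole_14 (a point): centre of the mouth, on the top face of the gauge plate, of its second hole, a round through hole 14 mm in diameter, second from the yellow stripe (z up). A pin passes a hole with 1 mm or more to spare, or else is 2 mm or more too thick for it
- hole_11 (a point): centre of the mouth, on the top face of the gauge plate, of its third hole, a round through hole 11 mm in diameter, third from the yellow stripe (z up). A pin passes a hole with 1 mm or more to spare, or else is 2 mm or more too thick for it
- hole_8 (a point): centre of the mouth, on the top face of the gauge plate, of its smallest hole, a round through hole 8 mm in diameter, at the end away from the yellow stripe; no pin passes it (z up). A pin passes a hole with 1 mm or more to spare, or else is 2 mm or more too thick for it
- block_top (a point): centre of the top face of the fixed blue block (56 x 56 x 50 mm high), over its single loose socket, 17.5 mm in diameter; the pin to be sized stands in it, its shoulder resting on this face, its handle above (z up, x along a side of the block)
- rack: fixed white rack (50 x 120 mm, 50 mm high, long side along its y) with the two other pins standing in it 60 mm apart, not to be touched. Origin on the bench under its centre
- caliper_case: black plastic case, 90 x 235 x 24 mm, a loose bystander to be left where it is; origin under its centre
- box_stack: stack of three flat boxes, two blue on a grey, about 80 x 125 x 54 mm, a loose bystander to be left where it is; origin under its centre
- red_bin: empty red open bin, 120 x 170 x 50 mm, a loose bystander to be left where it is; origin under its centre
- ring_blank: brass cylinder, 44 mm across, 25 mm tall, a loose bystander to be left where it is; origin under its centre
- driver: screwdriver lying on the bench, a loose bystander to be left where it is; origin under its centre
- vee_block: dark steel block, 50 x 50 x 40 mm, a loose bystander to be left where it is; origin under its centre
Not all that is in view belongs to the job. Leave any purple or red look-alike of the part that bears pin_b_grip alone.

How it is judged (in metres and radians):
On the way, in this order (a step that is already met when the one before it is completed fails the run):
1. the pin is pushed fully home, upright, in the largest hole (((z of pin_a_grip in the frame of hole_17 between 0.023 and 0.0295 m and horizontal distance between pin_a_grip and hole_17 below 0.006 m and angle between pin_a_grip's own z axis and vertical below 0.07 rad) or (z of pin_b_grip in the frame of hole_17 between 0.023 and 0.0295 m and horizontal distance between pin_b_grip and hole_17 below 0.006 m and angle between pin_b_grip's own z axis and vertical below 0.07 rad) or (z of pin_c_grip in the frame of hole_17 between 0.023 and 0.0295 m and horizontal distance between pin_c_grip and hole_17 below 0.006 m and angle between pin_c_grip's own z axis and vertical below 0.07 rad))), for 0.1 s.
2. the pin is fully home in the second hole or, if too thick for it, its foot has touched the plate at that hole's mouth (((z of pin_a_grip in the frame of hole_14 between 0.054 and 0.066 m and horizontal distance between pin_a_grip and hole_14 below 0.006 m and contact force between pin_a and gauge_plate above 0.5 N) or (z of pin_b_grip in the frame of hole_14 between 0.023 and 0.0295 m and horizontal distance between pin_b_grip and hole_14 below 0.006 m and angle between pin_b_grip's own z axis and vertical below 0.07 rad) or (z of pin_c_grip in the frame of hole_14 between 0.023 and 0.0295 m and horizontal distance between pin_c_grip and hole_14 below 0.006 m and angle between pin_c_grip's own z axis and vertical below 0.07 rad))), for 0.04 s.
3. if the second hole refused it, the pin is back over the largest; otherwise it is fully home in the third hole or, if too thick, its foot has touched that hole's mouth (((z of pin_a_grip in the frame of hole_17 above 0.032 m and horizontal distance between pin_a_grip and hole_17 below 0.006 m) or (z of pin_b_grip in the frame of hole_11 between 0.054 and 0.066 m and horizontal distance between pin_b_grip and hole_11 below 0.006 m and contact force between pin_b and gauge_plate above 0.5 N) or (z of pin_c_grip in the frame of hole_11 between 0.023 and 0.0295 m and horizontal distance between pin_c_grip and hole_11 below 0.006 m and angle between pin_c_grip's own z axis and vertical below 0.07 rad))), for 0.04 s.
4. if a hole has refused it, the pin is fully home again in the hole before; otherwise its foot has touched the plate at the mouth of the smallest hole, which refuses it (((z of pin_a_grip in the frame of hole_17 between 0.023 and 0.0295 m and horizontal distance between pin_a_grip and hole_17 below 0.006 m and angle between pin_a_grip's own z axis and vertical below 0.07 rad) or (z of pin_b_grip in the frame of hole_14 between 0.023 and 0.0295 m and horizontal distance between pin_b_grip and hole_14 below 0.006 m and angle between pin_b_grip's own z axis and vertical below 0.07 rad) or (z of pin_c_grip in the frame of hole_8 between 0.054 and 0.066 m and horizontal distance between pin_c_grip and hole_8 below 0.006 m and contact force between pin_c and gauge_plate above 0.5 N))), for 0.04 s.
At the end, for the whole second after the job is handed in: The pin from the blue block stands let go, at rest, in the smallest hole it passes, fully home: shoulder within 2.5 mm of the plate, axis within 6 mm of the hole's, upright within 4 degrees. The other two pins are within 20 mm of where they stood in the rack ((((z of pin_a_grip in the frame of hole_17 between 0.023 and 0.0295 m and horizontal distance between pin_a_grip and hole_17 below 0.006 m and angle between pin_a_grip's own z axis and vertical below 0.07 rad) and linear speed of pin_a below 0.02 m/s and horizontal distance between each of pin_b_grip, pin_c_grip and block_top above 0.06 m and distance of each of pin_b_grip, pin_c_grip from where it was at the start of the episode below 0.02 m) or ((z of pin_b_grip in the frame of hole_14 between 0.023 and 0.0295 m and horizontal distance between pin_b_grip and hole_14 below 0.006 m and angle between pin_b_grip's own z axis and vertical below 0.07 rad) and linear speed of pin_b below 0.02 m/s and horizontal distance between each of pin_a_grip, pin_c_grip and block_top above 0.06 m and distance of each of pin_a_grip, pin_c_grip from where it was at the start of the episode below 0.02 m) or ((z of pin_c_grip in the frame of hole_11 between 0.023 and 0.0295 m and horizontal distance between pin_c_grip and hole_11 below 0.006 m and angle between pin_c_grip's own z axis and vertical below 0.07 rad) and linear speed of pin_c below 0.02 m/s and horizontal distance between each of pin_a_grip, pin_b_grip and block_top above 0.06 m and distance of each of pin_a_grip, pin_b_grip from where it was at the start of the episode below 0.02 m))); the robot touches nothing.
It fails at once if a pin is pressed against the gauge plate with more than 30 N (contact force between any of pin_a, pin_b, pin_c and gauge_plate above 30 N).
It fails at once if a pin is dropped (moving faster than 0.5 m/s while the fingers do not hold it) ((linear speed of pin_a above 0.5 m/s and contact force between the fingers and pin_a below 0.1 N) or (linear speed of pin_b above 0.5 m/s and contact force between the fingers and pin_b below 0.1 N) or (linear speed of pin_c above 0.5 m/s and contact force between the fingers and pin_c below 0.1 N)).
It fails at once if a second pin is disturbed (two pins are more than 20 mm from their starts) (distance of each of pin_b_grip, pin_c_grip from where it was at the start of the episode above 0.02 m or distance of each of pin_a_grip, pin_c_grip from where it was at the start of the episode above 0.02 m or distance of each of pin_a_grip, pin_b_grip from where it was at the start of the episode above 0.02 m).
It fails at once if a bystander is moved by more than 30 mm (distance of any of caliper_case, box_stack, red_bin, ring_blank, driver, vee_block from where it was at the start of the episode above 0.03 m).
It also fails if it takes over 64 s, if anything falls off the work surface, if the arm or the gripper's body presses on something with over 40 N, if the wrist force passes 120 N, or if a joint passes its speed limit or range.

### The arm

A 6-joint arm with a two-finger parallel gripper is mounted at the origin on the work surface. World frame = base frame: x ahead of the robot, y to its left, z up, the work surface at z = 0. Lengths are in mm, angles in rad, forces in N, time in s.
With the tool pointing down it reaches from about 225 to 725 mm from the base axis. Payload 3.1 kg.
Tool frame: the origin (TCP) lies at the very end of the fingers, on their centre line; the grasp point (between the pads) lies 19 mm behind it; z points along the fingers, x is the direction in which the jaws open and shut, and the axes are right-handed (so a half turn about z gives the same grasp; the last joint's range is limited). The gripper opens to 85 mm and grips with 20 to 120 N. Pads are 22 mm wide; open, the fingers measure 114 mm over their backs; the gripper's body (76 mm by 85 mm) begins 54 mm behind the grasp point. The pads swing forward as they close: fully open they stand 13 mm farther back than shut.
Start: joints at [1.147, 0.048, 0.099, 1.622, 0, 1.443], TCP at [153.047, 502.189, 231.312] pointing down, gripper open.
Joint ranges: [-2.91, 2.91], [-0.99, 1.94], [-1.21, 1.42], [-2.12, 2.29], [-1.49, 1.47], [-3.14, 3.14]. Speed limits (rad/s): [2.79, 2.79, 3.14, 3.14, 3.14, 3.14].

### API

Orientations are given as a unit quaternion [w, x, y, z].
In Python, from rig import ctrl, camera, sign_off gives the robot as it stands.
- The arm moves only by the tool arm_command, never from a script. Its argument "moves" is text: rows parted by semicolons, each of 5 numbers parted by spaces: the shift along the world's x, y, z in mm, then the turn about the world's z in rad, then the finger opening in mm, from 0 to 85.4. In form: x y z spin fingers; .... A call has 1 to 12 rows; each row shifts and turns the commanded pose from where the row before left it; what a row does not reach is not made up. A row lasts 1/8 s, in which the tool goes at most 62.5 mm and 10.7 degrees, less where a joint would pass 70% of its speed; a pose out of reach is approached as far as the arm can. A call with a gripper value outside its range is refused whole. The fingers move at their own pace and stop on an object; the grip force is fixed at half the most. Time passes only in rows, so rows that do not move let the fingers close. It gives the time, the measured TCP pose, the force and the opening at its end, in the units of the state.
- ctrl.sense(): the state, without advancing time (a new reading comes with each control period).
- camera(name): name is "side" or "top"; returns a dict with "pixels" (480x640x3 uint8, red, green, blue), "range_z" (480x640 float32, mm along the optical axis (not along the pixel's ray), 0 where there is no reading), "intrinsics" (3x3 intrinsics, pixels), "D" ([k1, k2, p1, p2, k3] as OpenCV has them; the pictures are not rectified), "eye" and "attitude" of the camera in the world. Camera axes: x right, y up, looking along -z (the intrinsics and any distortion apply to the point x, -y, -z); pixel columns grow to the right and rows downward; lengths in mm; the calibration is good to about 2 mm. A picture is of the moment at which its call begins.
- sign_off(): hands the job in, once; it reports no verdict.
The state is a dict: "time_s": time; "joints": joint angles; "joint_velocities": joint speeds; "effort": joint torques, N m; "position": TCP position; "orientation": TCP orientation; "wrist_force": force on the tool from outside, world axes, zero at the start; "ft_torque": the same for the moment, N m; "gripper_width": finger opening in mm.
Only numpy, scipy, OpenCV 4.12 (cv2) and the standard library are available. Lean on these libraries where they do the work, as an engineer would, in place of code of your own. Each camera call takes 0.05 s, during which the arm holds its last target. There are 200 camera calls.

## Working session

There is one attempt and no reset: what is moved stays moved. The work goes in short steps, Python scripts to look and compute and a tool call to move; the robot and the scene stay as the last step left them, time stands still between calls to the robot, and variables do not carry over. Pictures are saved under pics/ and viewed, about 8 in all and at most 12, crops included, and the job is handed in when it is done.

Besides the shell and the picture viewer there is one more tool, called in YAML: its name, and indented under it one key for each argument. arm_command: Moves the arm, as the interface text tells. Its arguments: {"type":"object","properties":{"moves":{"type":"string"}},"required":["moves"]}

```bash
mkdir -p pics; cat > h.py <<'E'
import numpy as np, cv2
from rig import ctrl, camera, sign_off
from scipy.spatial.transform import Rotation as R
def rot(a):
    a=np.asarray(a,float)
    return a if a.shape==(3,3) else R.from_quat(a[[1,2,3,0]]).as_matrix()
def ray(c,uv):
    p=cv2.undistortPoints(np.float64(uv).reshape(-1,1,2),np.array(c['intrinsics']),np.array(c['D'])).reshape(-1,2)
    d=np.c_[p[:,0],-p[:,1],-np.ones(len(p))]
    return np.array(c['eye']),d@rot(c['attitude']).T
def onz(c,uv,z):
    e,d=ray(c,uv); return e+d*((z-e[2])/d[:,2])[:,None]
def proj(c,P):
    q=(np.float64(P).reshape(-1,3)-np.array(c['eye']))@rot(c['attitude'])
    q=q*[1,-1,-1]
    return cv2.projectPoints(q,np.zeros(3),np.zeros(3),np.array(c['intrinsics']),np.array(c['D']))[0].reshape(-1,2)
def depthpt(c,uv):
    uv=np.atleast_2d(uv); e,d=ray(c,uv)
    z=np.array([c['range_z'][int(v),int(u)] for u,v in uv])
    return e+d*z[:,None]
E
python3 - <<'E'
from h import *
for n in ['top','side']:
    c=camera(n); cv2.imwrite(f'pics/{n}0.png',c['pixels'][:,:,::-1]); print(n,c['eye'],c['attitude'],c['intrinsics'],c['D'])
s=ctrl.sense(); print(s)
E
```

```text
top [ 448.2712184   -33.978293   1289.01435328] [-0.70486378 -0.03292899  0.02719718  0.70805582] [[532.93013729   0.         317.99245696]
 [  0.         532.93013729 243.97736337]
 [  0.           0.           1.        ]] [-0.13608002  0.          0.          0.          0.        ]
side [ -41.39351475 -557.09384323  966.23504011] [ 0.84496162  0.3278773  -0.14486848 -0.39692501] [[489.90311548   0.         324.08834786]
 [  0.         489.90311548 232.81268519]
 [  0.           0.           1.        ]] [0.03485892 0.         0.         0.         0.        ]
{'time_s': 0.1, 'joints': array([1.14717878e+00, 4.86892608e-02, 9.77413713e-02, 1.62199156e+00,
       9.17939963e-06, 1.44302236e+00]), 'joint_velocities': array([-3.07159383e-04, -7.00120760e-04,  3.09836889e-03, -7.16713180e-04,
       -1.95766671e-05, -2.42616092e-04]), 'effort': array([ 1.94924258e-03, -3.39850903e+01,  3.20935607e+01,  1.58057146e-02,
       -7.49713490e-05,  3.22388281e-06]), 'position': array([152.82974514, 501.6864497 , 230.22108095]), 'orientation': array([ 5.18827469e-04,  8.03599841e-01,  5.95169007e-01, -9.37594727e-04]), 'wrist_force': array([ 0.40766231,  0.20805941, -0.74021322]), 'ft_torque': array([0.01736737, 0.02063789, 0.00242658]), 'gripper_width': 85.73412417191042}
```

View pics/top0.png

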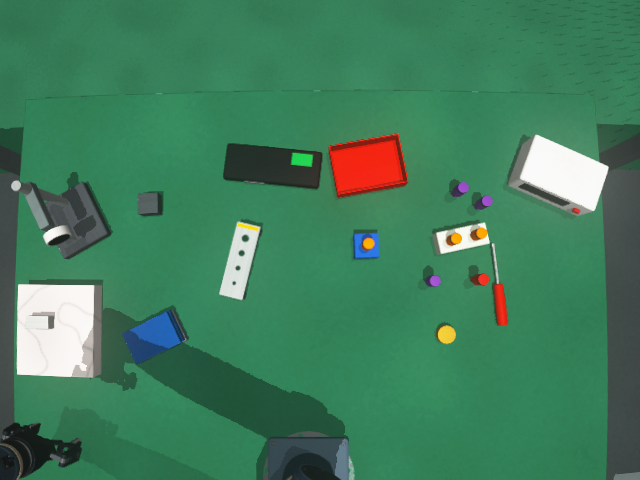

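View pics/side0.png

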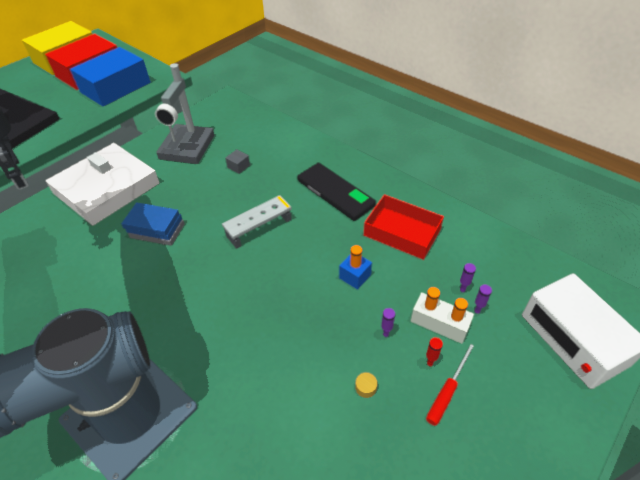

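The top view shows the gauge plate at (240,260) with its yellow stripe at (247,226), and the blue block with an orange pin at (368,243).

Things that could be taken for the pin:
- **Orange in the white rack:** (456,239) and (481,233).
- **Purple look-alikes:** (461,188), (485,202) and (433,281).
- **Red look-alike:** (481,279).
- **Brass cylinder:** (446,334).

I choose the orange pin at (368,243), since it is the one in the blue block.

```bash
cat > m.py <<'E'
from h import *
def orange(c):
    h=cv2.cvtColor(c['pixels'],cv2.COLOR_RGB2HSV)
    return cv2.inRange(h,(8,150,120),(20,255,255))
def holes(c,seeds):
    g=cv2.cvtColor(c['pixels'],cv2.COLOR_RGB2GRAY); return g
if __name__=='__main__':
    T=camera('top');S=camera('side')
    a=cv2.resize(T['pixels'][210:310,205:305],(400,400),interpolation=cv2.INTER_CUBIC)
    b=cv2.resize(T['pixels'][220:270,343:393],(400,400),interpolation=cv2.INTER_CUBIC)
    cc=cv2.resize(S['pixels'][185:255,210:310],(400,280),interpolation=cv2.INTER_CUBIC)
    d=cv2.resize(S['pixels'][235:295,325:385],(280,280),interpolation=cv2.INTER_CUBIC)
    im=np.zeros((680,800,3),np.uint8); im[:400,:400]=a;im[:400,400:]=b;im[400:,:400]=cc;im[400:,400:680]=d
    cv2.imwrite('pics/crop1.png',cv2.resize(im,(700,595))[:,:,::-1])
    for n,c in(('top',T),('side',S)):
        m=orange(c); k,l,st,ce=cv2.connectedComponentsWithStats(m)
        print(n,[(st[i].tolist(),ce[i].round(2)) for i in range(1,k) if st[i,4]>20])
    # plate by depth-height in top
    v,u=np.mgrid[0:480,0:640]; 
    for n,c,box in(('top',T,(205,285,205,310)),('side',S,(210,300,185,255))):
        uv=np.c_[u.ravel(),v.ravel()].astype(float); e,dd=ray(c,uv); P=(e+dd*c['range_z'].reshape(-1,1)).reshape(480,640,3)
        u0,u1,v0,v1=box; Q=P[v0:v1,u0:u1]; m=(Q[...,2]>38)&(Q[...,2]<60)
        X=Q[m]; print(n,len(X),'z med',np.median(X[:,2]),X.mean(0),cv2.minAreaRect(X[:,:2].astype(np.float32)), 'bench z',np.median(Q[Q[...,2]<20][:,2]))
        b=P[225:265,348:388] if n=='top' else P[240:290,330:380]
        print('block z',np.median(b[(b[...,2]>40)&(b[...,2]<60)][:,2]),'pin top',np.percentile(b[...,2],[97,99,100]))
        np.save(f'pics/{n}P.npy',P)
E
python3 m.py
```

```text
top [([471, 228, 17, 12, 124], array([479.52, 233.65])), ([447, 233, 15, 12, 108], array([454.52, 238.76])), ([362, 238, 12, 12, 46], array([366.74, 244.24]))]
side [([266, 28, 374, 153, 1365], array([464.38, 108.48])), ([45, 34, 48, 41, 98], array([63.45, 48.48])), ([387, 68, 20, 8, 25], array([396.12,  71.6 ])), ([459, 96, 22, 9, 28], array([469.71, 100.5 ])), ([544, 129, 23, 10, 35], array([555.26, 133.6 ])), ([351, 245, 11, 22, 201], array([355.58, 255.37])), ([425, 287, 15, 23, 232], array([431.96, 297.79])), ([452, 298, 16, 23, 247], array([459.04, 308.83]))]
top 1744 z med 50.71170482777745 [514.92533185 159.30476791  50.62322269] ((516.5392456054688, 159.86517333984375), (58.39897918701172, 174.5252227783203), 75.83123779296875) bench z 0.835464283311012
block z 50.21529971435689 pin top [ 105.10712215  107.6135174  1289.01435328]
side 1234 z med 52.09409879647285 [513.31008299 156.82332557  51.5934778 ] ((517.5703125, 158.2535400390625), (63.83020782470703, 179.81491088867188), 75.45738220214844) bench z 2.689203512946392
block z 51.68393446575317 pin top [104.45103918 106.93265554 966.23504011]
```

View pics/crop1.png

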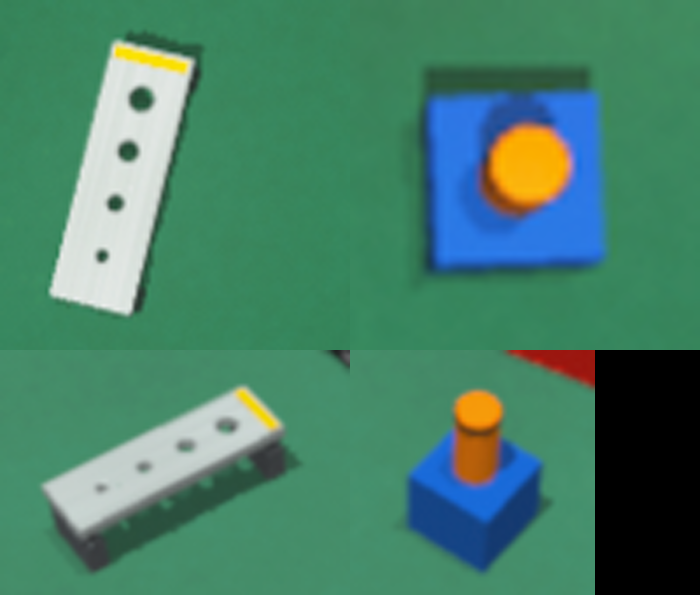

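The crop confirms the lone orange pin on the blue block (top about (368,243)). The plate's four holes run from the yellow stripe, the largest nearest to it.

```bash
cat > m2.py <<'E'
from h import *
def cap(c,box,z,hsv=((8,150,200),(24,255,255))):
    u0,u1,v0,v1=box; h=cv2.cvtColor(cv2.resize(c['pixels'][v0:v1,u0:u1],None,fx=8,fy=8,interpolation=cv2.INTER_CUBIC),cv2.COLOR_RGB2HSV)
    m=cv2.inRange(h,*hsv); return m,h
def px(p,u0,v0): return (np.asarray(p,float)+.5)/8-.5+[u0,v0]
def plate(c,box,thr=140):
    u0,u1,v0,v1=box; im=cv2.resize(c['pixels'][v0:v1,u0:u1],None,fx=8,fy=8,interpolation=cv2.INTER_CUBIC)
    m=((im[...,0]>thr)).astype(np.uint8)*255
    cs,hi=cv2.findContours(m,cv2.RETR_CCOMP,cv2.CHAIN_APPROX_NONE)
    i=max(range(len(cs)),key=lambda i:cv2.contourArea(cs[i]))
    out=onz(c,px(cs[i][:,0],u0,v0),50)[:,:2].astype(np.float32)
    hs=[]
    for j in range(len(cs)):
        if hi[0][j][3]==i and cv2.contourArea(cs[j])>60:
            q=onz(c,px(cs[j][:,0],u0,v0),50)[:,:2].astype(np.float32); M=cv2.moments(q.reshape(-1,1,2))
            hs.append((M['m10']/M['m00'],M['m01']/M['m00'],2*np.sqrt(abs(M['m00'])/np.pi)))
    return cv2.minAreaRect(out),np.array(hs)
if __name__=='__main__':
    T=camera('top');S=camera('side')
    for n,c,b in(('top',T,(205,285,205,310)),('side',S,(210,300,185,255))):
        for t in (110,125,140):
            r,h=plate(c,b,t); print(n,t,np.round(r[0],2),np.round(r[1],2),round(r[2],2)); 
        print(h.round(2),np.linalg.norm(np.diff(h[:,:2],axis=0),axis=1).round(2))
    # pin
    h=cv2.cvtColor(T['pixels'][232:256,356:381],cv2.COLOR_RGB2HSV); 
    for n,c,b in(('top',T,(354,384,230,258)),('side',S,(340,372,238,275))):
        for v in (180,215,235):
            m,_=cap(c,b,104,((8,150,v),(26,255,255)))
            cs,_=cv2.findContours(m,0,cv2.CHAIN_APPROX_NONE); k=max(cs,key=cv2.contourArea)
            q=onz(c,px(k[:,0],b[0],b[2]),104)[:,:2].astype(np.float32); print(n,v,cv2.fitEllipse(q),cv2.minEnclosingCircle(q))
    for n,c,b in(('top',T,(340,395,215,275)),):
        m,_=cap(c,b,50,((95,100,40),(125,255,255))); 
        cs,_=cv2.findContours(m,0,cv2.CHAIN_APPROX_NONE); k=max(cs,key=cv2.contourArea)
        print('block',cv2.minAreaRect(onz(c,px(k[:,0],b[0],b[2]),50)[:,:2].astype(np.float32)))
E
python3 m2.py
```

```text
top 110 [516.94 160.02] [ 58.64 178.54] 76.2
top 125 [516.97 159.99] [ 57.89 177.89] 76.21
top 140 [516.96 159.94] [ 57.19 177.2 ] 76.17
[[464.33 172.77   8.35]
 [499.48 164.07  11.27]
 [534.19 155.65  14.15]
 [569.14 147.12  17.03]] [36.21 35.72 35.98]
side 110 [518.08 160.32] [ 63.79 181.1 ] 76.25
side 125 [518.36 160.95] [ 61.2  179.78] 76.24
side 140 [518.43 161.05] [ 59.32 178.61] 76.39
[[465.59 174.27   4.53]
 [500.21 165.14   8.5 ]
 [535.18 156.21  11.7 ]
 [570.43 147.34  15.03]] [35.81 36.09 36.35]
top 180 ((550.610107421875, -136.3759307861328), (24.424959182739258, 25.214643478393555), 70.14378356933594) ((550.4923706054688, -136.80039978027344), 12.962719917297363)
top 215 ((550.80419921875, -136.73814392089844), (23.787445068359375, 24.051401138305664), 28.490901947021484) ((550.9571533203125, -136.82025146484375), 12.412678718566895)
top 235 ((550.9033203125, -136.7893829345703), (22.68352508544922, 23.188138961791992), 11.274744033813477) ((550.9197998046875, -136.81204223632812), 11.940537452697754)
side 180 ((552.1765747070312, -136.92977905273438), (25.818500518798828, 27.35767364501953), 127.54118347167969) ((552.2435302734375, -136.8235626220703), 13.810131072998047)
side 215 ((552.35009765625, -136.8231658935547), (24.202070236206055, 25.21149253845215), 127.9522476196289) ((552.2825317382812, -136.6531982421875), 12.889853477478027)
side 235 ((552.3844604492188, -136.8032684326172), (22.894437789916992, 23.36911964416504), 133.40322875976562) ((552.4494018554688, -136.60787963867188), 12.221014976501465)
block ((550.462890625, -135.96844482421875), (60.460689544677734, 59.940372467041016), 1.6017165184020996)
```

arm_command:
  moves: "28 -46 -2 0 85; 28 -46 -2 0 85; 28 -46 -2 0 85; 28 -46 -2 0 85; 28 -46 -2 0 85; 28 -46 -2 0 85; 28 -46 -2 0 85; 28 -46 -2 0 85; 28 -46 -2 0 85; 28 -46 -2 0 85; 28 -46 -2 0 85; 28 -46 -2 0 85"

```text
time_s: 1.8
position: [489.8, -51.5, 207.3]
orientation: [0.0, 0.804, 0.595, 0.0]
wrist_force: [0.3, 0.4, 0.3]
gripper_width: 85.0
```

arm_command:
  moves: "31 -42 -3 0 85; 31 -42 -3 0 85; 0 0 -30 0 85; 0 0 0 0 85; 0 0 0 0 85"

```text
time_s: 2.42
position: [550.9, -133.4, 172.0]
orientation: [0.0, 0.803, 0.595, 0.0]
wrist_force: [0.1, -0.2, 0.7]
gripper_width: 85.1
```

```bash
python3 -c "
from h import *
print(ctrl.sense())"
```

```text
{'time_s': 2.425, 'joints': array([-3.55899503e-01,  1.51018397e-01,  9.24164406e-02,  1.51194806e+00,
        3.37634656e-05, -6.06271982e-02]), 'joint_velocities': array([ 0.00765098, -0.0186625 ,  0.01927963, -0.00415502, -0.00169872,
       -0.00068995]), 'effort': array([-2.99178036e-01, -3.66802061e+01,  3.13193643e+01,  6.52984090e-03,
       -1.37452682e-02,  1.56867509e-04]), 'position': array([ 550.92229629, -133.40953068,  172.02910721]), 'orientation': array([9.39975820e-05, 8.03430258e-01, 5.95398863e-01, 8.13446036e-05]), 'wrist_force': array([ 0.05353136, -0.24148488,  0.69151389]), 'ft_torque': array([-0.0153929 ,  0.00279425, -0.02228416]), 'gripper_width': 85.12863700427242}
```

arm_command:
  moves: "0.6 -3.4 -20 0 85; 0 0 -28 0 85; 0 0 -28 0 85; 0 0 -22 0 85; 0 0 -10 0 85; 0 0 0 0 85; 0 0 0 0 85"

```text
time_s: 3.3
position: [552.8, -137.5, 65.1]
orientation: [0.001, 0.803, 0.595, 0.001]
wrist_force: [0.5, 0.3, -0.2]
gripper_width: 85.2
```

```bash
python3 - <<'E'
from h import *
T=camera('top');S=camera('side')
print(ctrl.sense()['position'])
a=cv2.resize(T['pixels'][205:285,328:408],(395,395),interpolation=cv2.INTER_CUBIC);b=cv2.resize(S['pixels'][210:290,315:395],(395,395),interpolation=cv2.INTER_CUBIC)
cv2.imwrite('pics/grasp.png',np.hstack([a,b])[:,:,::-1])
E
```

```text
[ 552.68442842 -137.55968254   64.92277695]
```

View pics/grasp.png

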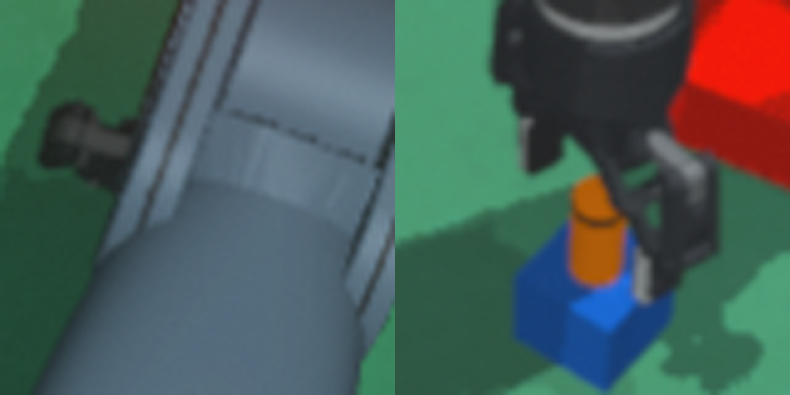

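The side crop shows the orange pin standing between the open fingers over the blue block. The arm hides it from the top camera. I'll close on it now.

arm_command:
  moves: "0 0 0 0 60; 0 0 0 0 40; 0 0 0 0 22; 0 0 0 0 15; 0 0 0 0 15; 0 0 0 0 15; 0 0 0 0 15"

```text
time_s: 4.28
position: [551.7, -137.6, 63.5]
orientation: [0.0, 0.804, 0.595, -0.0]
wrist_force: [-1.2, -1.6, 1.6]
gripper_width: 24.7
```

```bash
python3 -c "
from h import *
s=ctrl.sense()
print(s['position'],s['wrist_force'],s['ft_torque'],s['gripper_width'],s['joint_velocities'])"
```

```text
[ 551.66958286 -137.62674686   63.53746991] [-1.19954888 -1.55991774  1.64309512] [-0.44218416  0.17893564 -0.02585776] 24.73716485387478 [ 0.00055424  0.00203378 -0.00050273 -0.00273575  0.00016392 -0.00158579]
```

arm_command:
  moves: "0 0 4 0 15; 0 0 10 0 15; 0 0 20 0 15; 0 0 25 0 15; 0 0 15 0 15; 0 0 6 0 15; 0 0 0 0 15; 0 0 0 0 15; 0 0 0 0 15"

```text
time_s: 5.4
position: [551.0, -136.9, 142.2]
orientation: [-0.001, 0.804, 0.595, -0.0]
wrist_force: [0.3, -0.2, -0.5]
gripper_width: 25.0
```

```bash
python3 - <<'E'
from h import *
S=camera('side')
s=ctrl.sense(); print(s['position'],s['wrist_force'],s['ft_torque'],s['gripper_width'])
p=s['position']
print(proj(S,[p+[0,0,-24],p+[0,0,-43],p+[0,0,19+27]]), proj(S,[p+[0,0,-8]]))
b=S['pixels'][170:290,310:410]
cv2.imwrite('pics/held.png',cv2.resize(b,None,fx=5,fy=5,interpolation=cv2.INTER_CUBIC)[:,:,::-1])
E
```

```text
[ 551.0998907  -136.97862554  142.32546318] [ 0.65250962  0.26063308 -1.46674157] [-0.00342986  0.00386526 -0.07519329] 24.912329958996686
[[355.91136509 245.47278498]
 [355.64139961 250.83758742]
 [356.97045944 224.47822295]] [[356.14427619 240.84866926]]
```

View pics/held.png

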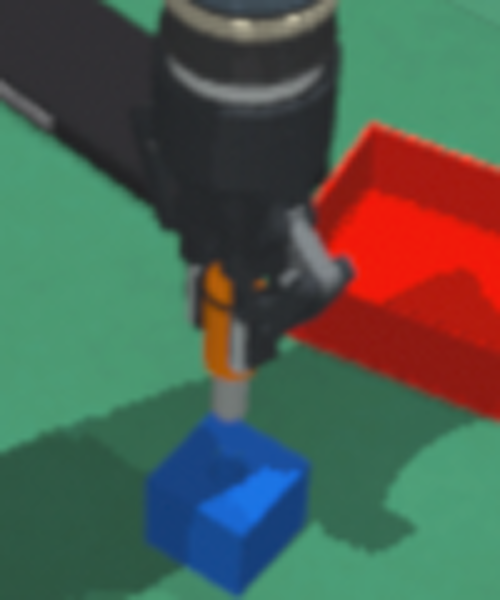

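arm_command:
  moves: "1 20 0 0 15; 2.15 34.2 0 0 15; 2.5 40 0 0 15; 2.5 40 0 0 15; 2.5 40 0 0 15; 2.5 40 0 0 15; 2.5 40 0 0 15; 2.5 25 0 0 15; 0 5 -15 0 15; 0 0 -20 0 15; 0 0 0 0 15; 0 0 0 0 15"

```text
time_s: 6.95
position: [569.5, 146.5, 108.2]
orientation: [-0.0, 0.804, 0.595, -0.0]
wrist_force: [-0.2, -0.2, -0.7]
gripper_width: 24.5
```

```bash
python3 - <<'E'
from h import *
S=camera('side');T=camera('top')
s=ctrl.sense(); print(s['position'],s['wrist_force'],s['ft_torque'],s['gripper_width'])
cmd=np.array([569.8,147.0,108.3])
print(proj(S,[cmd+[0,0,-13],cmd+[0,0,-48.3]]),proj(T,[cmd+[0,0,-48.3]]))
b=S['pixels'][165:255,210:330]; cv2.imwrite('pics/over17_raw.png',S['pixels'][:,:,::-1])
cv2.imwrite('pics/over17.png',cv2.resize(b,None,fx=6,fy=6,interpolation=cv2.INTER_CUBIC)[:,:,::-1])
cv2.imwrite('pics/over17_top.png',T['pixels'][:,:,::-1])
E
```

```text
[570.3538687  146.64493101 109.2630323 ] [ 0.41378825 -0.11000979 -0.29302569] [ 0.04636389 -0.0375371  -0.01535533] 24.705452100109415
[[272.64659704 194.05228187]
 [273.90457056 203.80960208]] [[244.34958839 237.17444092]]
```

View pics/over17.png

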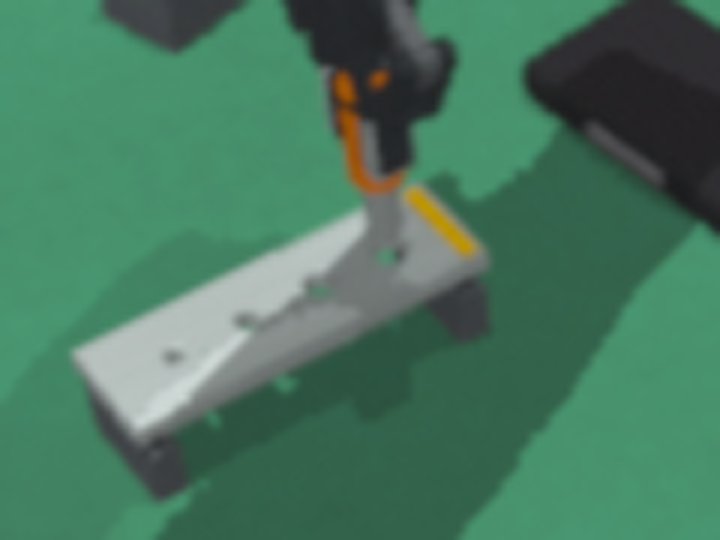

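The shank hangs right over the largest hole, its foot at about (273.9,204), which matches the projected axis. I'll lower it gently.

arm_command:
  moves: "0.3 0.2 -4 0 15; 0 0 -3 0 15; 0 0 -2 0 15; 0 0 -2 0 15; 0 0 -2 0 15; 0 0 0 0 15"

```text
time_s: 7.8
position: [570.2, 146.9, 95.9]
orientation: [0.0, 0.804, 0.595, -0.0]
wrist_force: [-1.4, -1.5, 2.2]
gripper_width: 25.0
```

arm_command:
  moves: "0 0 -1.5 0 15; 0 0 -1.5 0 15; 0 0 0 0 15; 0 0 0 0 15"

```text
time_s: 8.3
position: [570.4, 146.9, 93.8]
orientation: [0.001, 0.804, 0.595, 0.0]
wrist_force: [-2.9, -1.9, 6.8]
gripper_width: 24.8
```

```bash
cat > s.py <<'E'
from h import *
import sys
F=[];Q=[];P=[]
for i in range(int(sys.argv[1]) if len(sys.argv)>1 else 1):
    s=ctrl.sense(); F.append(s['wrist_force']);Q.append(s['ft_torque']);P.append(s['position'])
    if len(sys.argv)>1: camera('side')
print(s['time_s'],np.mean(P,0).round(2),np.mean(F,0).round(2),np.mean(Q,0).round(3),s['gripper_width'])
E
python3 s.py 6
```

```text
8.55 [570.35 146.88  93.78] [-2.98 -1.64  6.53] [-0.51   0.718  0.037] 24.948997966458652
```

arm_command:
  moves: "0 0 2 0 15; -0.9 -0.5 0 0 15; 0 0 -1.5 0 15; 0 0 -1.5 0 15; 0 0 0 0 15; 0 0 0 0 15"

```text
time_s: 9.35
position: [569.1, 146.4, 90.2]
orientation: [0.0, 0.804, 0.595, -0.0]
wrist_force: [1.8, -1.7, -2.2]
gripper_width: 24.9
```

```bash
python3 s.py 6
```

```text
9.6 [569.06 146.41  90.42] [ 1.58 -1.9  -2.72] [-0.549 -0.43   0.003] 24.629462064618508
```

arm_command:
  moves: "0.2 -0.4 0 0 15; 0 0 -2 0 15; 0 0 -2 0 15; 0 0 -2 0 15; 0 0 0 0 15"

```text
time_s: 10.28
position: [569.4, 146.4, 85.1]
orientation: [-0.0, 0.804, 0.595, 0.0]
wrist_force: [0.2, -1.2, -0.4]
gripper_width: 24.8
```

```bash
python3 s.py 4
```

```text
10.425 [569.35 146.36  85.14] [ 0.69 -1.88 -1.12] [-0.459 -0.185 -0.015] 25.05559400488064
```

arm_command:
  moves: "0.1 -0.4 -2 0 15; 0 0 -4 0 15; 0 0 -4 0 15; 0 0 -4 0 15; 0 0 -4 0 15; 0 0 -2 0 15; 0 0 0 0 15"

```text
time_s: 11.35
position: [569.2, 146.0, 65.0]
orientation: [-0.0, 0.804, 0.595, -0.0]
wrist_force: [-0.5, -0.2, -1.0]
gripper_width: 24.9
```

```bash
python3 s.py 4
```

```text
11.5 [569.36 146.01  65.21] [-0.34  0.18 -0.7 ] [-0.002 -0.001  0.022] 24.493948873460738
```

arm_command:
  moves: "0 0 -1.5 0 15; 0 0 -1 0 15; 0 0 -1 0 15; 0 0 0 0 15; 0 0 0 0 15"

```text
time_s: 12.18
position: [569.6, 146.0, 62.3]
orientation: [0.0, 0.804, 0.595, 0.0]
wrist_force: [-0.9, -0.7, 3.8]
gripper_width: 24.8
```

```bash
python3 s.py 4
```

```text
12.325 [569.65 145.93  62.26] [-1.6  -0.35  3.76] [-0.008  0.339  0.054] 24.70558100284666
```

arm_command:
  moves: "0 0 3 0 15; 0 0 8 0 15; 0 0 12 0 15; 0 0 14 0 15; 0 0 10 0 15; -10 2.5 1 0 15; -15 3.5 0 0 15; -10 2.6 0 0 15; 0 0 0 0 15; 0 0 0 0 15"

```text
time_s: 13.62
position: [534.6, 154.5, 109.8]
orientation: [0.0, 0.804, 0.595, 0.0]
wrist_force: [0.9, 1.1, -1.4]
gripper_width: 24.6
```

```bash
python3 - <<'E'
from h import *
S=camera('side');T=camera('top')
s=ctrl.sense(); print(s['time_s'],s['position'],s['wrist_force'])
cmd=np.array([534.5,154.5,109.3])
print(proj(S,[cmd+[0,0,-13],cmd+[0,0,-48.3]]))
b=S['pixels'][165:255,210:330]
cv2.imwrite('pics/over14.png',cv2.resize(b,None,fx=6,fy=6,interpolation=cv2.INTER_CUBIC)[:,:,::-1])
# shank width: profile of rows between
g=S['pixels'].astype(int)
for v in range(193,204): print(v,g[v,252:278,0].tolist())
E
```

```text
13.725 [534.83299405 154.38912796 109.76071269] [ 0.79721117  0.12491494 -1.05123276]
[[260.84800664 199.90149337]
 [262.36438332 209.65576473]]
193 [72, 69, 87, 131, 154, 132, 101, 94, 67, 40, 35, 37, 38, 43, 69, 81, 72, 71, 71, 71, 71, 71, 72, 71, 72, 71]
194 [71, 71, 88, 129, 154, 137, 109, 103, 80, 44, 37, 38, 38, 41, 63, 75, 71, 71, 71, 71, 71, 72, 71, 71, 71, 73]
195 [71, 72, 83, 124, 154, 144, 120, 108, 86, 46, 38, 38, 38, 41, 56, 69, 71, 71, 71, 70, 71, 71, 71, 72, 76, 89]
196 [71, 71, 80, 121, 152, 144, 119, 109, 88, 46, 37, 38, 38, 40, 56, 70, 71, 71, 72, 71, 71, 72, 75, 87, 103, 128]
197 [70, 71, 76, 113, 146, 145, 122, 108, 90, 52, 37, 37, 40, 43, 55, 68, 71, 72, 72, 73, 76, 87, 100, 115, 133, 159]
198 [71, 71, 75, 103, 139, 153, 135, 112, 94, 61, 42, 45, 60, 68, 67, 70, 72, 73, 75, 87, 100, 114, 128, 134, 141, 155]
199 [72, 71, 74, 97, 136, 157, 147, 124, 104, 78, 70, 85, 104, 104, 81, 73, 76, 87, 100, 114, 128, 133, 138, 138, 140, 144]
200 [71, 71, 72, 85, 126, 156, 159, 146, 129, 121, 129, 138, 132, 111, 84, 87, 100, 114, 128, 134, 138, 139, 140, 140, 139, 140]
201 [71, 71, 71, 75, 102, 140, 159, 158, 153, 151, 154, 148, 123, 103, 102, 114, 128, 133, 138, 139, 140, 140, 140, 139, 138, 139]
202 [71, 71, 72, 73, 80, 102, 124, 138, 143, 139, 133, 123, 110, 115, 127, 133, 138, 139, 139, 140, 139, 139, 139, 139, 140, 141]
203 [72, 71, 72, 71, 72, 77, 95, 114, 119, 118, 112, 107, 109, 124, 137, 138, 140, 140, 140, 139, 138, 138, 139, 141, 140, 141]
```

View pics/over14.png

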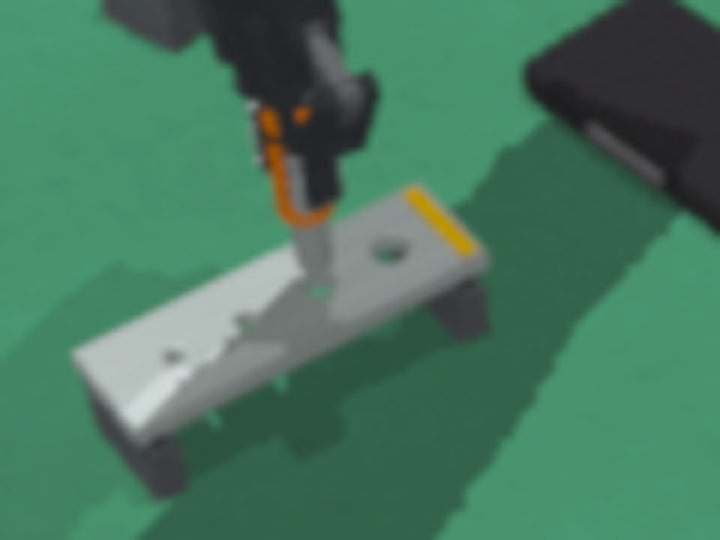

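The shank hangs over the second hole (about (262,210)). I'll feel it gently.

arm_command:
  moves: "0 0 -4 0 15; 0 0 -4 0 15; 0 0 -2 0 15; 0 0 -1 0 15; 0 0 -1 0 15; 0 0 -1 0 15; 0 0 0 0 15"

```text
time_s: 14.6
position: [534.7, 154.4, 97.3]
orientation: [0.0, 0.804, 0.595, 0.0]
wrist_force: [-0.2, -0.5, 0.8]
gripper_width: 24.9
```

```bash
python3 s.py 4
```

```text
14.75 [534.68 154.44  97.27] [-0.08 -0.52  0.82] [-0.113  0.153 -0.002] 24.73720298715193
```

arm_command:
  moves: "0 0 -1 0 15; 0 0 -1 0 15; 0 0 0 0 15; 0 0 0 0 15"

```text
time_s: 15.3
position: [534.8, 154.4, 95.4]
orientation: [0.0, 0.804, 0.595, 0.0]
wrist_force: [-1.5, -1.4, 5.3]
gripper_width: 24.7
```

```bash
python3 s.py 4
```

```text
15.45 [534.79 154.45  95.36] [-1.46 -1.34  5.24] [-0.226  0.345  0.006] 24.57300859860535
```

arm_command:
  moves: "0 0 1 0 15; -0.7 -0.6 0 0 15; 0 0 -1 0 15; 0 0 0 0 15; 0 0 0 0 15"

```text
time_s: 16.12
position: [534.5, 154.3, 95.4]
orientation: [0.0, 0.804, 0.595, 0.001]
wrist_force: [-0.1, 0.8, 5.6]
gripper_width: 24.7
```

```bash
python3 s.py 4
```

```text
16.275 [534.53 154.31  95.38] [0.29 0.71 4.88] [ 0.148 -0.116  0.006] 24.855762936926794
```

The second hole refuses it. The pin sits centred, lateral force is about 0, and it holds at 5 to 6 N with the plate springing. The shank widths in the pictures (7.0 px at 0.437 px/mm, 6.3 px at 0.383 px/mm) also come to about 16 mm. So it goes back to the largest hole.

arm_command:
  moves: "0 0 4 0 15; 0 0 12 0 15; 10 -2 0 0 15; 15.6 -4 0 0 15; 10 -2 0 0 15; 0 0 0 0 15; 0 0 -6 0 15; 0 0 -6 0 15; 0 0 -2 0 15; 0 0 -2 0 15; 0 0 0 0 15"

```text
time_s: 17.7
position: [569.1, 145.9, 94.6]
orientation: [-0.0, 0.804, 0.595, -0.0]
wrist_force: [0.4, 0.0, -1.0]
gripper_width: 24.6
```

```bash
python3 s.py 4
```

```text
17.85 [569.27 145.93  94.76] [-0.07  0.04 -1.07] [-0.015 -0.008  0.003] 24.756191441652856
```

arm_command:
  moves: "0 0 -2 0 15; 0 0 -4 0 15; 0 0 -4 0 15; 0 0 -5 0 15; 0 0 -5 0 15; 0 0 -5 0 15; 0 0 -4 0 15; 0 0 -2 0 15; 0 0 -1 0 15; 0 0 -1 0 15; 0 0 0 0 15; 0 0 0 0 15"

```text
time_s: 19.4
position: [569.3, 145.9, 62.3]
orientation: [0.0, 0.804, 0.595, -0.0]
wrist_force: [-3.6, -1.6, 3.3]
gripper_width: 24.8
```

```bash
python3 s.py 4
```

```text
19.55 [569.28 145.86  62.19] [-3.19 -0.78  3.4 ] [-0.133  0.717  0.014] 24.417424898589182
```

arm_command:
  moves: "0 0 0.6 0 15; 0 0 0.6 0 15; 0 0 0 0 15; 0 0 0 0 30; 0 0 0 0 45; 0 0 0 0 60; 0 0 0 0 75; 0 0 0 0 85; 0 0 0 0 85; 0 0 0 0 85"

```text
time_s: 20.85
position: [569.4, 145.9, 63.0]
orientation: [0.0, 0.804, 0.595, 0.0]
wrist_force: [0.0, -1.2, 0.1]
gripper_width: 85.2
```

```bash
python3 s.py 2
```

```text
20.9 [569.41 145.89  63.03] [ 0.28 -0.6  -0.01] [ 0.028  0.005 -0.013] 85.01435773047757
```

Released. I'll go straight up, then back out of the camera's view and check.

arm_command:
  moves: "0 0 10 0 85; 0 0 25 0 85; 0 0 40 0 85; 0 0 50 0 85; 0 0 20 0 85; -40 35 0 0 85; -45 40 0 0 85; -45 40 0 0 85; -45 40 0 0 85; -45 40 0 0 85; -45 40 0 0 85; 0 0 0 0 85"

```text
time_s: 22.45
position: [301.3, 383.3, 209.1]
orientation: [-0.001, 0.801, 0.598, 0.001]
wrist_force: [-0.9, 0.4, 0.4]
gripper_width: 85.2
```

```bash
python3 - <<'E'
from h import *
from m2 import cap,px,plate
S=camera('side');T=camera('top')
s=ctrl.sense(); print(s['time_s'],s['position'],s['wrist_force'])
a=cv2.resize(S['pixels'][165:255,210:330],(480,360),interpolation=cv2.INTER_CUBIC)
b=cv2.resize(T['pixels'][205:310,200:290],(309,360),interpolation=cv2.INTER_CUBIC)
cv2.imwrite('pics/final.png',np.hstack([a,b])[:,:,::-1])
for n,c,bx in(('top',T,(232,262,218,248)),('side',S,(255,292,165,215))):
    m,_=cap(c,bx,104,((8,150,215),(22,255,255)))
    cs,_=cv2.findContours(m,0,cv2.CHAIN_APPROX_NONE)
    if not cs: print(n,'none'); continue
    k=max(cs,key=cv2.contourArea)
    q=onz(c,px(k[:,0],bx[0],bx[2]),104)[:,:2].astype(np.float32); print(n,cv2.fitEllipse(q))
E
```

```text
22.55 [304.23125354 381.24572483 208.78360711] [ 0.43884445 -0.14818454  0.6216218 ]
top ((569.3538818359375, 147.151123046875), (23.94924545288086, 25.085676193237305), 69.77532196044922)
side ((571.0361328125, 148.0359649658203), (24.116247177124023, 25.576555252075195), 145.66653442382812)
```

View pics/final.png

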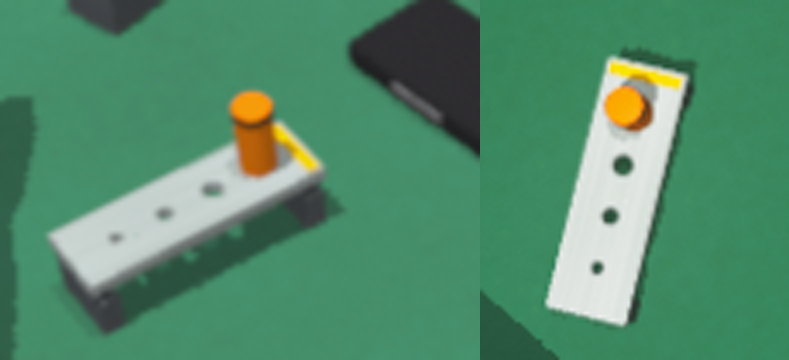

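The pin stands upright in the hole next to the yellow stripe, shoulder on the plate. Its cap is within about 1 mm of the hole in both views, and the arm is clear.

```bash
python3 -c "
from rig import sign_off
print(sign_off())"
```

```text
the job is handed in; nothing more can be done
None
```

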